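Pay a brass token into the stall's honesty box

TASK

Pay at the honesty box on the flea-market stall: pick up the larger of the two brass tokens, lay it flat on the steel deck in the notch just in front of the sprung pusher, and let go of it. Then push the pusher's upright handle all the way in to its stop, so that the token drops into the cash box, and let the pusher spring all the way back out. Leave the smaller token and the other wares where they are.

Things in the scene. Friction and masses are not known exactly. Their poses are not given: they have to be found in the camera images.
- honesty_box: Grey steel box fixed to the table, 330 mm long (x), 140 wide (y). x -190 to 0 mm: solid housing, flat steel deck 80 mm above the table. x 0 to 140: hollow cash box, top at 120 mm with a clear cover, open only by a slot 35 mm high, 130 wide above the deck's far edge, where the token drops in. Origin: on the table under that edge, mid-width; x points along the push, into the cash box; z up.
- pusher (a joint): Sprung dark steel pusher on the deck: 0 = fully out (towards the robot, where the spring holds it), 0.080 m = fully in, at its stop. It slides along the honesty box's +x; 3 N at the start, 10 N at the stop. A slide 12 mm thick with a wide V notch facing +x, and an upright plate handle.
- handle (a point): On the pusher (moves with it): middle of the rear (-x) face of its upright handle, the face to push, 35 mm above the deck. The handle is a plate 12 mm thick (x), 60 mm wide (y), its top 56 mm above the deck. With the pusher out this face is 168 mm before the deck's far edge; the deck goes on 22 mm behind it.
- pocket (a point): Fixed point on the deck's surface, 80 mm above the table, 55 mm before its far edge: where the larger token's underside centre should lie with the pusher out. The token there has about 3 mm of play to the notch; up to 15 mm farther along +x is also good. Axes as the honesty box.
- cash_floor (a point): Centre of the cash box's inner floor, 5 mm above the table; the space inside is about 135 mm (x) by 130 mm (y). Axes as the honesty box.
- big_token: The larger brass token: a plain round disc 62 mm in diameter, 14 mm thick, about 0.34 kg, lying flat on the table. Origin: centre of its underside; z up along its axis.
- small_token: The smaller brass token: a round disc 44 mm in diameter, 14 mm thick, lying flat on the table near the larger one. Leave it. Origin: centre of its underside.
- cup: Bystander: brass cup, 72 mm in diameter, 85 mm tall. Origin: centre of its underside.
- candlestick: Bystander: brass candlestick, foot 84 mm in diameter, 135 mm tall. Origin: centre of its underside.
- crock: Bystander: stoneware jar, 80 mm in diameter, 130 mm tall. Origin: centre of its underside.
Things that resemble listed ones, but are neither listed nor needed, are in the scene too. What is shaped like the big_token but purple or white is not meant.

How it is judged (in metres and radians):
On the way, in this order (a step that is already met when the one before it is completed fails the run):
1. the larger token lies flat on the deck in the pusher's notch, let go, with the pusher out (x of big_token in the frame of pocket between -0.012 and 0.022 m and y of big_token in the frame of pocket between -0.015 and 0.015 m and z of big_token in the frame of pocket between -0.004 and 0.004 m and angle between big_token's own z axis and vertical below 0.1 rad and contact force between big_token and the fingers below 0.1 N and value of joint pusher below 0.006 m), for 0.2 s.
2. the pusher is pushed fully in, to within 4 mm of its stop (value of joint pusher above 0.076 m), for 0.05 s.
At the end, for the whole second after the job is handed in: The larger token is at rest inside the cash box, below the deck (its underside centre less than 60 mm above the inner floor), and the pusher has sprung back out to within 6 mm of its rest (x of big_token in the frame of cash_floor between -0.072 and 0.072 m and y of big_token in the frame of cash_floor between -0.068 and 0.068 m and z of big_token in the frame of cash_floor below 0.06 m and linear speed of big_token below 0.03 m/s and value of joint pusher below 0.006 m); the robot touches nothing.
It fails at once if the smaller token is moved more than 20 mm (distance of small_token from where it was at the start of the episode above 0.02 m).
It fails at once if the cup is moved more than 30 mm or tipped (distance of cup from where it was at the start of the episode above 0.03 m or angle between cup's own z axis and vertical above 0.3 rad).
It fails at once if the candlestick is moved more than 30 mm or tipped (distance of candlestick from where it was at the start of the episode above 0.03 m or angle between candlestick's own z axis and vertical above 0.3 rad).
It fails at once if the crock is moved more than 30 mm or tipped (distance of crock from where it was at the start of the episode above 0.03 m or angle between crock's own z axis and vertical above 0.3 rad).
It also fails if it takes over 48 s, if anything falls off the work surface, if the arm or the gripper's body presses on something with over 40 N, if the wrist force passes 120 N, or if a joint passes its speed limit or range.

ROBOT

A 6-joint arm with a two-finger parallel gripper is mounted at the origin on the work surface. World frame = base frame: x ahead of the robot, y to its left, z up, the work surface at z = 0. Lengths are in m, angles in degrees, forces in N, time in s.
With the tool pointing down it reaches from about 0.4 to 0.825 m from the base axis. Payload 7 kg.
Tool frame: the origin (TCP) lies midway between the tips of the shut fingers; the grasp point (between the pads) lies 19 mm behind it (r.grip_depth is the distance from the TCP to the grasp point, in m); z points along the fingers, y is the line along which they close (so a half turn about z gives the same grasp; the last joint's range is limited). The gripper opens to 88 mm and grips with 3 to 60 N. Pads are 19 mm wide; open, the fingers measure 130 mm over their backs; the gripper's body (78 mm by 193 mm) begins 47 mm behind the grasp point.
Start: joints at [93.684, 20.546, 0.682, 0, -70.136, -16.507], TCP at [0.15, 0.658, 0.227] pointing down, gripper open.
Joint ranges: [-176.03, 176.03], [-82.01, 121.73], [-58.28, 71.71], [-173.87, 95.51], [-174.79, -0.11], [-173.66, 173.66]. Speed limits (degrees/s): [136.94, 136.94, 172.46, 180, 180, 180].

INTERFACE

Orientations are given as [roll, pitch, yaw] about the fixed x, y, z axes, in that order (R = Rz(yaw) Ry(pitch) Rx(roll)).
In Python, from plant import r, capture, close_job, search_frame, outline_of gives the robot as it stands.
- The arm moves only by the shell command python3 -m creep 'ROWS' [FORCE]. ROWS is JSON, a list of rows, each a list of 7 numbers: the finger opening in mm, from 0 to 87.6, then the shift along the world's x, y, z in units of 25 mm (1.0 is 25 mm), then the turn, a rotation vector about the world's x, y, z in degrees. In form: [[hand, x, y, z, ax, ay, az], ...]. A call has 1 to 8 rows; each row shifts and turns the commanded pose from where the row before left it; what a row does not reach is not made up. A row lasts 1/12 s, in which the tool goes at most 41.7 mm and 7.16 degrees, less where a joint would pass 70% of its speed; a pose out of reach is approached as far as the arm can. A call is refused whole if a number of a shift passes 1 or a number of a turn 7.16, either way. A call with a gripper value outside its range is refused whole. The fingers move at their own pace and stop on an object; FORCE is the grip in N (left out, the last holds). Time passes only in rows, so rows that do not move let the fingers close. It gives the time, the measured TCP pose, the force, the opening and the grip force at its end, in the units of the state.
- r.get_state(): the state, without advancing time (a new reading comes with each control period).
- capture(name): name is "scene" or "top"; returns a dict with "frame" (420x560x3 uint8, red, green, blue), "K" (3x3 intrinsics, pixels), "k1" (the pictures are not rectified: a ray, as slopes to the right and down, at radius r is drawn at 1 + k1 r^2 times it, then the intrinsics apply), "origin" and "rotation" of the camera in the world. Camera axes: x right, y down, z forward; pixel columns grow to the right and rows downward; lengths in m; the calibration is good to about 2 mm. A picture is of the moment at which its call begins. There is no depth.
- close_job(): hands the job in; it is judged then, once.
Trained networks look in a picture, given as the dict that the camera call returned (one of the last four; its "shot" number tells which), for a name from the list of things; names that differ only in an ending like _2 or _b are one class to them, and where a whole thing is asked for, a point or a joint stands for the part that bears it (a point fixed in the world has none). Each returns a list of dicts, best first, with "conf" (0 to 1); they miss things now and then, are a little off and sometimes report something else, mostly with a low value. They report only what shows in the picture. A call takes as long as a camera call. They do not tell look-alikes from the thing itself.
- search_frame(picture, target): "bbox" ([left, top, right, bottom] in pixels, round what is visible of it).
- outline_of(picture, target): "region" (420x560 bool, what is visible of it) and "bbox" ([left, top, right, bottom] in pixels, round what is visible of it).
The state is a dict: "time_s": time; "joints": joint angles; "qd": joint speeds; "joint_torque": joint torques, N m; "tcp_pos": TCP position; "eef_rot": TCP orientation; "contact_force": force on the tool from outside, world axes, zero at the start; "moment": the same for the moment, N m; "gripper_width": finger opening in m; "gripper_force": force on a finger pad.
Only numpy, scipy, OpenCV 4.12 (cv2) and the standard library are available. Lean on these libraries where they do the work, as an engineer would, in place of code of your own. Each camera call takes 0.05 s, during which the arm holds its last target. There are 200 camera calls.

## Working session

There is one attempt and no reset: what is moved stays moved. The work goes in short steps, Python scripts to look and compute and a shell command to move; the robot and the scene stay as the last step left them, time stands still between calls to the robot, and variables do not carry over. Pictures are saved under pics/ and viewed, at most 10 in all, crops included, and the job is handed in when it is done.

```bash
mkdir -p pics; ls; python3 - <<'E'
from plant import r,capture,search_frame
import cv2
s=r.get_state();print(s['time_s'],s['tcp_pos'],s['eef_rot'],s['gripper_width'])
for n in('scene','top'):
    c=capture(n);cv2.imwrite(f'pics/{n}0.png',c['frame'][:,:,::-1]);print(n,c['K'],c['k1'],c['origin'],c['rotation'])
    for t in('big_token','small_token','honesty_box','pusher','cup','candlestick','crock'):
        print(t,[([round(float(v)) for v in d['bbox']],round(d['conf'],2)) for d in search_frame(c,t)])
E
```

```text
pics
0.0 [0.14972809 0.65768386 0.22561929] [ 1.79906323e+02 -8.43882343e-03 -1.28304738e+01] 0.08735527051271216
scene [[409.8741356    0.         274.86553663]
 [  0.         409.8741356  206.76483853]
 [  0.           0.           1.        ]] 0.02097373009230608 [1.31082898 0.20701996 0.63123033] [-124.21051476    1.17092721  104.37332409]
big_token [([113, 203, 136, 217], 0.66), ([147, 208, 172, 230], 0.62), ([103, 236, 109, 252], 0.41)]
small_token [([199, 193, 212, 207], 0.5)]
honesty_box [([219, 183, 341, 334], 0.83)]
pusher [([280, 183, 322, 227], 0.81)]
cup [([418, 197, 453, 239], 0.73)]
candlestick [([412, 240, 458, 310], 0.9)]
crock [([112, 222, 160, 293], 0.96)]
top [[443.30314177   0.         269.20570001]
 [  0.         443.30314177 208.50832538]
 [  0.           0.           1.        ]] 0.03739160089612069 [ 0.4459126  -0.00421551  1.09199168] [-1.70966668e+02 -1.09240387e-01 -9.13034990e+01]
big_token [([400, 177, 425, 200], 0.98), ([384, 219, 409, 246], 0.91), ([430, 228, 459, 250], 0.7)]
small_token [([355, 271, 375, 286], 0.7)]
honesty_box [([204, 116, 279, 270], 0.69)]
pusher [([218, 208, 257, 259], 0.62)]
cup [([83, 268, 130, 301], 0.93), ([221, 210, 257, 259], 0.37), ([204, 116, 279, 267], 0.29)]
candlestick [([94, 172, 139, 211], 0.64)]
crock [([350, 122, 392, 170], 0.91), ([206, 117, 282, 265], 0.54)]
```

View pics/scene0.png

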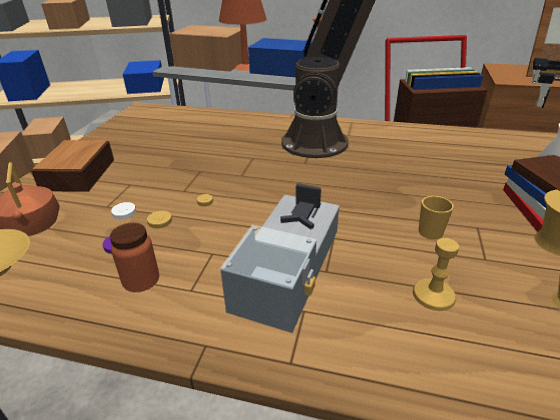

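View pics/top0.png

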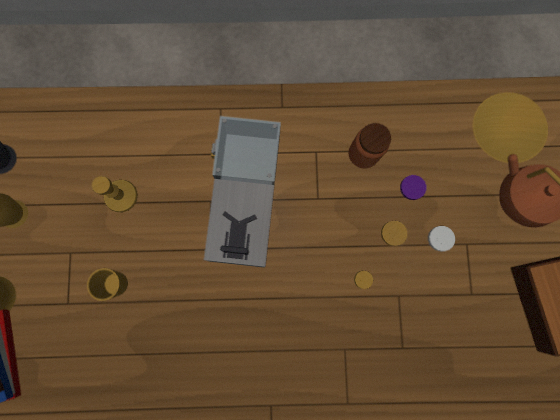

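Candidates for the big token (top view): brass disc (395,233), small brass disc (364,280), purple (413,188) and white (441,238). In the scene view they are at (159,219), (205,200), (110,244) and (123,210). I choose the brass disc at (395,233) top / (159,219) scene, then check it with a crop and measure.

```bash
cat > h.py <<'E'
import numpy as np,cv2
from scipy.spatial.transform import Rotation as Ro
from scipy.optimize import minimize,least_squares
def proj(c,P):
    R=Ro.from_euler('xyz',c['rotation'],degrees=True).as_matrix() if np.size(c['rotation'])==3 else np.array(c['rotation'])
    q=(np.atleast_2d(P)-c['origin'])@R; s=q[:,:2]/q[:,2:]
    s=s*(1+c['k1']*(s**2).sum(1,keepdims=True)); K=np.array(c['K'])
    return s*[K[0,0],K[1,1]]+K[:2,2]
def hull(c,P,S=4):
    m=np.zeros((420*S,560*S),np.uint8)
    p=cv2.convexHull(np.float32((proj(c,P)+.5)*S-.5)); cv2.fillPoly(m,[np.round(p).astype(np.int32)],1); return m
def soft(m,S=4): return cv2.resize(m.astype(np.float32),(560,420),interpolation=cv2.INTER_AREA)
def disc(x,y,z,rad,h):
    a=np.linspace(0,2*np.pi,48); return np.array([[x+rad*np.cos(t),y+rad*np.sin(t),z+k] for t in a for k in(0,h)])
def boxP(b,x0,x1,y0,y1,z0,z1):
    L=np.array([[x,y,z] for x in(x0,x1) for y in(y0,y1) for z in(z0,z1)]); return place(b,L)
def place(b,L):
    L=np.atleast_2d(np.array(L,float)); R=Ro.from_euler('z',b[2]).as_matrix(); return L@R.T+[b[0],b[1],0]
def ell(m):  # centroid and size
    v,u=np.nonzero(m); return np.array([u.mean(),v.mean()]),len(u)
E
cat > m.py <<'E'
from h import *
from plant import capture,outline_of
import pickle
C={n:capture(n) for n in('scene','top')}
near={'big_token':{'scene':(159,219),'top':(395,233)},'small_token':{'scene':(205,200),'top':(364,280)}}
M={}
for n,c in C.items():
    for t in('big_token','small_token','honesty_box','pusher'):
        d=outline_of(c,t)
        if t in near: d=[e for e in d if np.linalg.norm(ell(e['region'])[0]-near[t][n])<12] 
        M[n,t]=d[0]['region'] if d else None
        print(n,t,d and (ell(d[0]['region']),d[0]['conf']))
pickle.dump((C,M),open('d.pkl','wb'))
for t,rad in(('big_token',.031),('small_token',.022)):
    S=[n for n in C if M[n,t] is not None]
    f=lambda p:np.concatenate([ell(soft(hull(C[n],disc(*p,rad,.014)))>.5)[0]-ell(M[n,t])[0] if 0 else (proj(C[n],disc(*p,rad,.014)).mean(0)-ell(M[n,t])[0]) for n in S])
    o=least_squares(f,[.38,-.3,0]);print(t,S,o.x,'resid px',o.fun)
    for n in S: print(n,'area obs/model',ell(M[n,t])[1],soft(hull(C[n],disc(*o.x,rad,.014))).sum())
S=('scene','top')
def cost(b):
    e=0
    for n in S:
        m=hull(C[n],boxP(b,-.19,0,-.07,.07,0,.08))|hull(C[n],boxP(b,0,.14,-.07,.07,0,.12))
        ig=cv2.dilate((M[n,'pusher']>0).astype(np.uint8),np.ones((5,5))) if M[n,'pusher'] is not None else 0
        e+=(np.abs(soft(m)-M[n,'honesty_box'])*(1-ig)).sum()
    return e
best=min((minimize(cost,[x0,.075,a],method='Nelder-Mead',options=dict(initial_simplex=np.array([[x0,.075,a],[x0+.02,.075,a],[x0,.095,a],[x0,.075,a+.1]]),xatol=1e-4,fatol=.1)) for x0 in(.5,.55) for a in(-.1,.1)),key=lambda o:o.fun)
print('box',best.x,best.fun); np.save('box.npy',best.x)
b=best.x
ims=[]
for n,(u,v,w,h) in dict(top=(180,100,120,180),scene=(200,165,160,180)).items():
    k=3;im=cv2.resize(C[n]['frame'][v:v+h,u:u+w,::-1],None,fx=k,fy=k,interpolation=cv2.INTER_CUBIC)
    def line(L,col):
        p=(proj(C[n],place(b,L))-[u,v]+.5)*k; cv2.polylines(im,[np.round(p).astype(int)],True,col,1)
    line([[-.19,-.07,.08],[0,-.07,.08],[0,.07,.08],[-.19,.07,.08]],(0,255,0))
    line([[0,-.07,.12],[.14,-.07,.12],[.14,.07,.12],[0,.07,.12]],(0,0,255))
    line([[-.168,-.03,.136],[-.156,-.03,.136],[-.156,.03,.136],[-.168,.03,.136]],(255,255,0))
    line([[-.055+.031*np.cos(t),.031*np.sin(t),.08] for t in np.linspace(0,6.28,40)],(255,0,255))
    ims.append(im[:540])
w=max(i.shape[0] for i in ims);ims=[cv2.copyMakeBorder(i,0,w-i.shape[0],0,0,0) for i in ims]
cv2.imwrite('pics/ov.png',np.hstack(ims)[:, :800])
u,v=340,170;im=cv2.resize(C['top']['frame'][v:v+130,u:u+130,::-1],None,fx=4,fy=4,interpolation=cv2.INTER_CUBIC);cv2.imwrite('pics/tok.png',im)
E
python3 m.py
```

```text
scene big_token ((array([158.79840849, 218.67904509]), 377), 0.88)
scene small_token ((array([203.99425287, 199.66091954]), 174), 0.7)
scene honesty_box ((array([279.81852374, 259.61297602]), 10635), 0.64)
scene pusher ((array([303.59338314, 203.89007471]), 937), 0.92)
top big_token ((array([393.61121495, 232.67476636]), 535), 0.91)
top small_token ((array([362.73664122, 279.54198473]), 262), 0.59)
top honesty_box ((array([242.35055679, 190.80935412]), 8980), 0.69)
top pusher ((array([236.73545706, 237.03739612]), 722), 0.81)
big_token ['scene', 'top'] [ 0.55039372 -0.31206735  0.00535352] resid px [-0.0230894  -0.00351211 -0.01987032  0.00981849]
scene area obs/model 377 379.1875
top area obs/model 535 559.875
small_token ['scene', 'top'] [ 0.43968322 -0.23133478  0.00479236] resid px [ 0.30222231  0.0286221   0.24428247 -0.10054179]
scene area obs/model 174 181.875
top area obs/model 262 297.3125
box [ 0.6695563   0.04757205 -0.1265909 ] 635.0
```

View pics/ov.png

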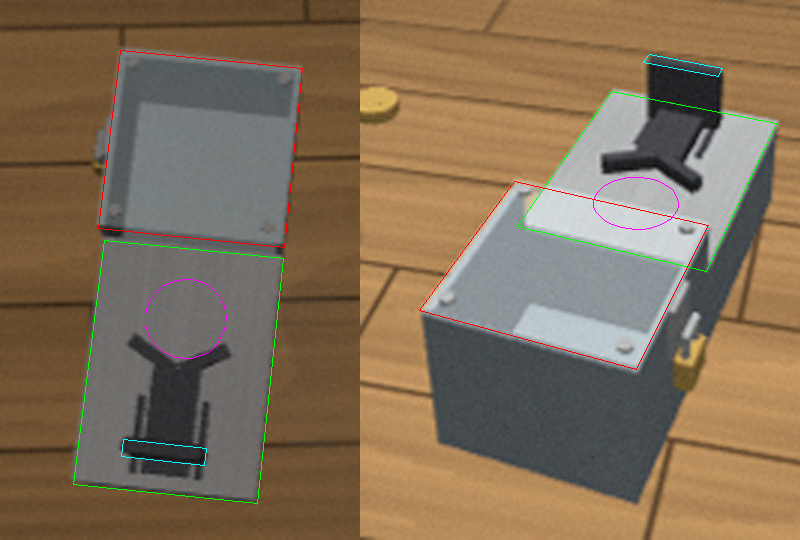

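View pics/tok.png

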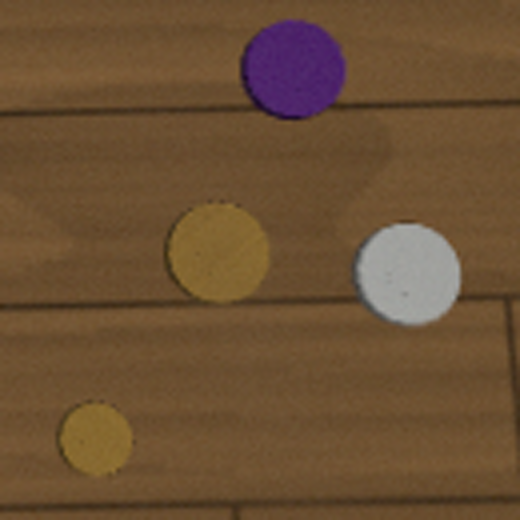

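The overlay shows the box model lying on the edges in both views, with the pocket circle just in front of the V notch (top crop 186,318). In the token crop, the brass 62 mm disc is at (218,252), purple at (295,68), white at (408,274), and the smaller brass one at (96,438). The choice is confirmed. Big token is at (0.550,-0.312), box yaw is -7.25°.

```bash
for i in 1 2; do :; done
python3 -m creep '[[87.6,1,-1,0,0,0,0],[87.6,1,-1,0,0,0,0],[87.6,1,-1,0,0,0,0],[87.6,1,-1,0,0,0,0],[87.6,1,-1,0,0,0,0],[87.6,1,-1,0,0,0,0],[87.6,1,-1,0,0,0,0],[87.6,1,-1,0,0,0,0]]'
python3 -m creep '[[87.6,1,-1,0,0,0,0],[87.6,1,-1,0,0,0,0],[87.6,1,-1,0,0,0,0],[87.6,1,-1,0,0,0,0],[87.6,1,-1,0,0,0,0],[87.6,1,-1,0,0,0,0],[87.6,1,-1,0,0,0,0],[87.6,1,-1,0,0,0,0]]'
python3 -m creep '[[87.6,0,-1,0,0,0,0],[87.6,0,-1,0,0,0,0],[87.6,0,-1,0,0,0,0],[87.6,0,-1,0,0,0,0],[87.6,0,-1,0,0,0,0],[87.6,0,-1,0,0,0,0],[87.6,0,-1,0,0,0,0],[87.6,0,-1,0,0,0,0]]'
python3 -m creep '[[87.6,0,-1,0,0,0,0],[87.6,0,-1,0,0,0,0],[87.6,0,-1,0,0,0,0],[87.6,0,-1,0,0,0,0],[87.6,0,-1,0,0,0,0],[87.6,0,-1,0,0,0,0],[87.6,0,-1,0,0,0,0],[87.6,0,-1,0,0,0,0]]'
python3 -m creep '[[87.6,0,-1,0,0,0,5.6],[87.6,0,-1,0,0,0,0],[87.6,0,-1,0,0,0,0],[87.6,0,-1,0,0,0,0],[87.6,0,-1,0,0,0,0],[87.6,0,-1,0,0,0,0],[87.6,0,-0.8,0,0,0,0],[87.6,0,0,0,0,0,0]]'
```

```text
time_s: 1.97
tcp_pos: [0.3508, 0.4568, 0.2269]
eef_rot: [-180.0, -0.0, -12.8]
contact_force: [1.0, -0.4, 1.0]
gripper_width: 0.0877
gripper_force: 0.0
time_s: 2.63
tcp_pos: [0.5509, 0.2567, 0.2268]
eef_rot: [-180.0, -0.0, -12.8]
contact_force: [-0.4, 0.3, 0.4]
gripper_width: 0.0876
gripper_force: 0.0
time_s: 3.3
tcp_pos: [0.5497, 0.057, 0.2268]
eef_rot: [-180.0, -0.0, -12.8]
contact_force: [-0.3, -0.7, -0.6]
gripper_width: 0.0875
gripper_force: 0.0
time_s: 3.97
tcp_pos: [0.5497, -0.1431, 0.2268]
eef_rot: [-180.0, -0.0, -12.8]
contact_force: [0.3, 0.3, -0.0]
gripper_width: 0.0874
gripper_force: 0.0
time_s: 4.63
tcp_pos: [0.5495, -0.3149, 0.2261]
eef_rot: [180.0, 0.0, -7.4]
contact_force: [0.3, -0.1, -0.2]
gripper_width: 0.0871
gripper_force: 0.0
```

```bash
python3 -m creep '[[87.6,0,0.1,-1,0,0,0],[87.6,0,0,-1,0,0,0],[87.6,0,0,-1,0,0,0],[87.6,0,0,-1,0,0,0],[87.6,0,0,-1,0,0,0],[87.6,0,0,-1,0,0,0],[87.6,0,0,-1,0,0,0],[87.6,0,0,0,0,0,0]]'
python3 - <<'E'
from plant import capture
import cv2
c=capture('scene');cv2.imwrite('pics/s2.png',cv2.resize(c['frame'][140:260,80:240,::-1],None,fx=4,fy=4,interpolation=cv2.INTER_CUBIC))
E
```

```text
time_s: 5.3
tcp_pos: [0.5466, -0.3079, 0.0466]
eef_rot: [-179.9, 0.4, -7.3]
contact_force: [-1.0, 0.2, -0.5]
gripper_width: 0.0873
gripper_force: 0.0
```

View pics/s2.png

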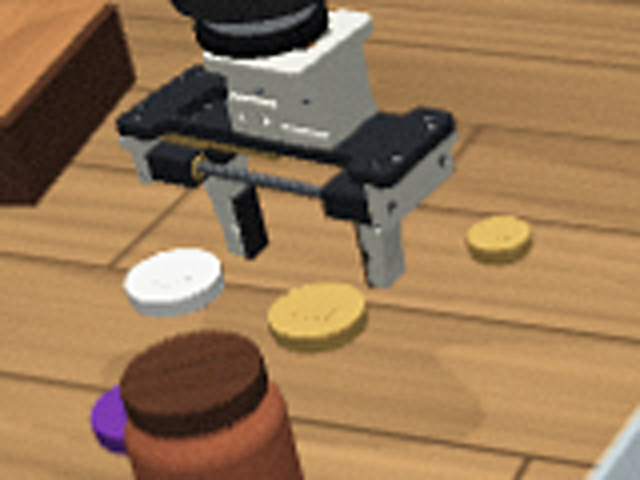

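The fingers (tips at (250,250) and (385,285) in the crop) are lined up above the brass disc at (318,315), clear of the white disc at (173,280). Next I go down and grip.

```bash
python3 -m creep '[[87.6,0,0,-0.6,0,0,0],[87.6,0,0,-0.5,0,0,0],[87.6,0,0,-0.4,0,0,0],[87.6,0,0,-0.2,0,0,0],[87.6,0,0,0,0,0,0],[87.6,0,0,0,0,0,0]]' 30
```

```text
time_s: 5.85
tcp_pos: [0.5503, -0.3095, 0.0099]
eef_rot: [180.0, -0.0, -7.2]
contact_force: [-0.5, 0.1, -0.1]
gripper_width: 0.0873
gripper_force: 0.0
```

```bash
python3 -m creep '[[87.6,0,-0.06,-0.2,0,0,0],[87.6,0,0,0,0,0,0],[50,0,0,0,0,0,0],[50,0,0,0,0,0,0],[50,0,0,0,0,0,0],[50,0,0,0,0,0,0],[50,0,0,0,0,0,0],[50,0,0,0,0,0,0]]' 30
```

```text
time_s: 6.52
tcp_pos: [0.5499, -0.3111, 0.0042]
eef_rot: [180.0, -0.0, -7.2]
contact_force: [-1.2, -0.8, 0.4]
gripper_width: 0.0613
gripper_force: 30.0
```

```bash
python3 -m creep '[[50,0,0,0.3,0,0,0],[50,0,0,0.7,0,0,0],[50,0,0,1,0,0,0],[50,0,0,1,0,0,0],[50,0,0,1,0,0,0],[50,0,0,1,0,0,0],[50,0,0,1,0,0,0],[50,0,0,0.5,0,0,0]]'
python3 -m creep '[[50,0,0.5,0.5,0,0,0],[50,0.4,1,0,0,0,0],[50,0.4,1,0,0,0,0],[50,0.4,1,0,0,0,0],[50,0.4,1,0,0,0,0],[50,0.4,1,0,0,0,0],[50,0.4,1,0,0,0,0],[50,0.4,1,0,0,0,0]]'
python3 -m creep '[[50,0,1,0,0,0,0],[50,0,1,0,0,0,0],[50,0,1,0,0,0,0],[50,0,1,0,0,0,0],[50,0,1,0,0,0,0],[50,0,1,0,0,0,0],[50,0,0.6,0,0,0,0],[50,0,0.5,0,0,0,0]]'
python3 -m creep '[[50,0,0,0,0,0,0],[50,0,0,0,0,0,0]]'
cat > v.py <<'E'
from h import *
from plant import capture,outline_of
import sys
b=np.load('box.npy')
ims=[]
for n,(u,v) in dict(top=(180,120),scene=(240,150)).items():
    c=capture(n);k=4;w=100;h=150 if n=='top' else 120
    im=cv2.resize(c['frame'][v:v+h,u:u+w,::-1],None,fx=k,fy=k,interpolation=cv2.INTER_CUBIC)
    p=(proj(c,place(b,[[-.055+.031*np.cos(t),.031*np.sin(t),.094] for t in np.linspace(0,6.28,40)]))-[u,v]+.5)*k
    cv2.polylines(im,[np.round(p).astype(int)],True,(255,0,255),1); ims.append(cv2.copyMakeBorder(im,0,600-im.shape[0],0,0,0))
cv2.imwrite(sys.argv[1],np.hstack(ims))
E

```

```text
time_s: 7.18
tcp_pos: [0.5505, -0.311, 0.17]
eef_rot: [180.0, -0.2, -7.2]
contact_force: [0.4, -0.7, -3.7]
gripper_width: 0.0608
gripper_force: 30.0
time_s: 7.85
tcp_pos: [0.6191, -0.1214, 0.1786]
eef_rot: [-180.0, 0.1, -7.2]
contact_force: [0.1, -1.2, -4.3]
gripper_width: 0.0609
gripper_force: 30.0
time_s: 8.52
tcp_pos: [0.6189, 0.0559, 0.1786]
eef_rot: [180.0, 0.1, -7.2]
contact_force: [0.1, -1.0, -4.2]
gripper_width: 0.061
gripper_force: 30.0
time_s: 8.68
tcp_pos: [0.6194, 0.0546, 0.1788]
eef_rot: [180.0, 0.1, -7.2]
contact_force: [-0.4, -0.4, -4.0]
gripper_width: 0.0613
gripper_force: 30.0
```

```bash
python3 -m creep '[[50,0.06,-0.03,-1,0,0,0],[50,0,0,-1,0,0,0],[50,0,0,-0.8,0,0,0],[50,0,0,-0.4,0,0,0],[50,0,0,-0.2,0,0,0],[50,0,0,0,0,0,0],[50,0,0,0,0,0,0]]'
python3 v.py pics/p1.png
```

```text
time_s: 9.27
tcp_pos: [0.622, 0.0531, 0.0949]
eef_rot: [-180.0, -0.1, -7.2]
contact_force: [0.9, 0.0, -3.1]
gripper_width: 0.0608
gripper_force: 30.0
```

View pics/p1.png

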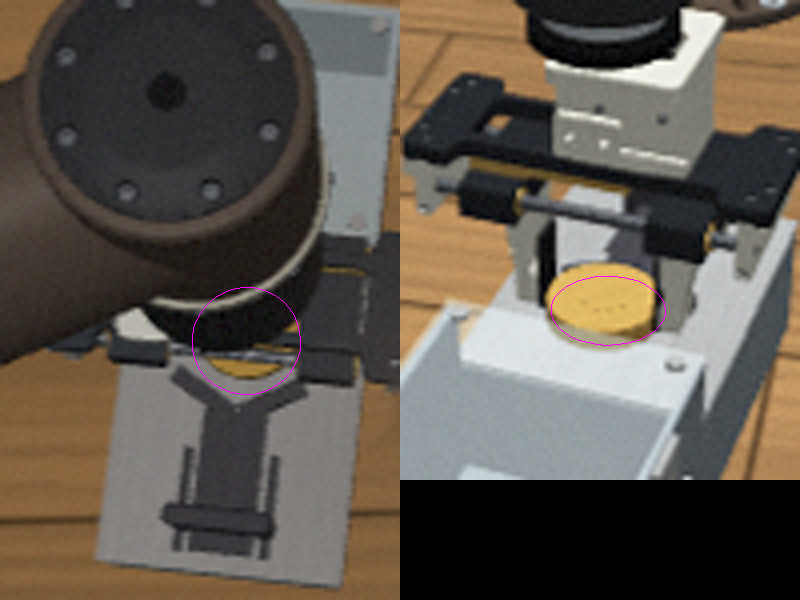

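The token, held flat about 11 mm above the deck, sits about 7 mm forward of the pocket circle (top: rear edge (248,378) against the circle's 394). It is centred on the notch, and the fingers clear the V arms. I lower it.

```bash
python3 -m creep '[[50,0,0,-0.2,0,0,0],[50,0,0,-0.14,0,0,0],[50,0,0,-0.06,0,0,0],[50,0,0,0,0,0,0],[50,0,0,0,0,0,0]]'
python3 -m creep '[[50,0,0,-0.04,0,0,0],[50,0,0,0,0,0,0],[50,0,0,0,0,0,0]]'
```

```text
time_s: 9.78
tcp_pos: [0.6212, 0.0535, 0.0842]
eef_rot: [180.0, 0.0, -7.2]
contact_force: [-2.3, -0.3, -0.8]
gripper_width: 0.061
gripper_force: 30.0
time_s: 10.03
tcp_pos: [0.6213, 0.0534, 0.0842]
eef_rot: [-180.0, -0.0, -7.2]
contact_force: [-5.2, 1.2, 7.7]
gripper_width: 0.0612
gripper_force: 30.0
```

```bash
python3 -m creep '[[87,0,0,0,0,0,0],[87,0,0,0,0,0,0],[87,0,0,0,0,0,0],[87,0,0,0,0,0,0],[87,0,0,0,0,0,0],[87,0,0,0.3,0,0,0],[87,0,0,0.6,0,0,0],[87,0,0,1,0,0,0]]'
python3 -m creep '[[87,0,0,1,0,0,0],[87,0,0,1,0,0,0],[87,-1,0.1,0.5,0,0,0],[87,-1,0.1,0,0,0,0],[87,-1,0.1,0,0,0,0],[87,-1,0.1,0,0,0,0],[87,-1,0.1,0,0,0,0],[87,-1,0.1,0,0,0,0]]'
python3 v.py pics/p2.png
```

```text
time_s: 10.7
tcp_pos: [0.6198, 0.0529, 0.1291]
eef_rot: [179.9, 0.2, -7.2]
contact_force: [0.3, -0.2, 0.8]
gripper_width: 0.0872
gripper_force: 0.0
time_s: 11.37
tcp_pos: [0.4703, 0.0683, 0.1936]
eef_rot: [-180.0, -0.0, -7.2]
contact_force: [-0.2, 0.2, 0.3]
gripper_width: 0.0867
gripper_force: 0.0
```

View pics/p2.png

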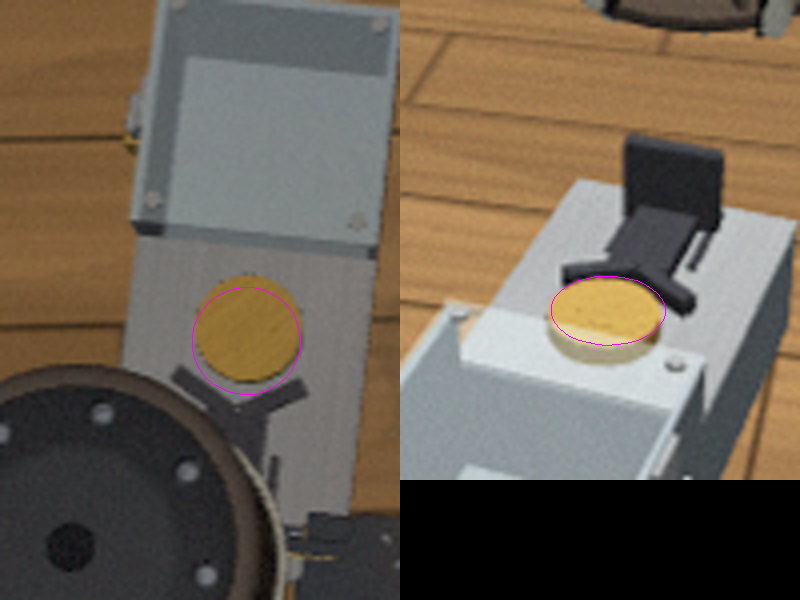

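Released: the token lies flat just in front of the V notch, centred at top crop (248,328), about 6 mm past the pocket mark, and the pusher is still out. Next I shut the fingers and go down behind the handle.

```bash
python3 -m creep '[[0,0,0.2,0,0,0,0],[0,0,0,0,0,0,0],[0,0,0,0,0,0,0],[0,0,0,0,0,0,0],[0,0,0,0,0,0,0],[0,0,0,0,0,0,0],[0,0,0,0,0,0,0]]'
python3 -m creep '[[0,0,0,-0.6,0,0,0],[0,0,0,-0.8,0,0,0],[0,0,0,-0.8,0,0,0],[0,0,0,-0.8,0,0,0],[0,0,0,-0.4,0,0,0],[0,0,0,0,0,0,0],[0,0,0,0,0,0,0]]'
```

```text
time_s: 12.05
tcp_pos: [0.4715, 0.0732, 0.1928]
eef_rot: [180.0, 0.0, -7.2]
contact_force: [-1.4, 0.2, -0.2]
gripper_width: 0.0455
gripper_force: 0.0
time_s: 12.63
tcp_pos: [0.4713, 0.0732, 0.1078]
eef_rot: [179.9, 0.1, -7.2]
contact_force: [0.1, 0.3, 0.8]
gripper_width: 0.0018
gripper_force: 0.0
```

```bash
python3 -m creep '[[0,0.4,-0.05,0,0,0,0],[0,0.4,-0.05,0,0,0,0],[0,0.3,-0.04,0,0,0,0],[0,0.3,-0.04,0,0,0,0],[0,0.3,-0.04,0,0,0,0],[0,0.3,-0.04,0,0,0,0],[0,0.3,-0.04,0,0,0,0],[0,0.3,-0.04,0,0,0,0]]'
python3 -m creep '[[0,0.3,-0.04,0,0,0,0],[0,0.3,-0.04,0,0,0,0],[0,0.3,-0.04,0,0,0,0],[0,0.2,-0.025,0,0,0,0],[0,0.1,-0.01,0,0,0,0],[0,0,0,0,0,0,0]]'
```

```text
time_s: 13.3
tcp_pos: [0.5356, 0.0649, 0.1082]
eef_rot: [-180.0, 0.1, -7.3]
contact_force: [-11.5, 5.3, 7.8]
gripper_width: 0.0003
gripper_force: 5.6
time_s: 13.8
tcp_pos: [0.5658, 0.0609, 0.1081]
eef_rot: [180.0, 0.1, -7.3]
contact_force: [-7.6, 3.3, 5.0]
gripper_width: 0.0004
gripper_force: 4.3
```

```bash
python3 -m creep '[[0,0.15,-0.02,0,0,0,0],[0,0.1,-0.01,0,0,0,0],[0,0,0,0,0,0,0],[0,0,0,0,0,0,0]]'
python3 -m creep '[[0,0.1,-0.01,0,0,0,0],[0,0,0,0,0,0,0]]'
```

```text
time_s: 14.13
tcp_pos: [0.5715, 0.0601, 0.1081]
eef_rot: [180.0, 0.2, -7.3]
contact_force: [-7.9, 3.5, 6.4]
gripper_width: 0.0001
gripper_force: 4.6
time_s: 14.3
tcp_pos: [0.5728, 0.0598, 0.1079]
eef_rot: [180.0, 0.3, -7.3]
contact_force: [-13.6, 4.8, 9.4]
gripper_width: 0.0006
gripper_force: 7.0
```

```bash
python3 -m creep '[[0,0.08,-0.01,0,0,0,0],[0,0,0,0,0,0,0],[0,0,0,0,0,0,0]]'
python3 v.py pics/p3.png
```

```text
time_s: 14.55
tcp_pos: [0.5729, 0.0597, 0.1079]
eef_rot: [179.9, 0.5, -7.3]
contact_force: [-22.4, 7.5, 14.4]
gripper_width: 0.0003
gripper_force: 11.3
```

View pics/p3.png

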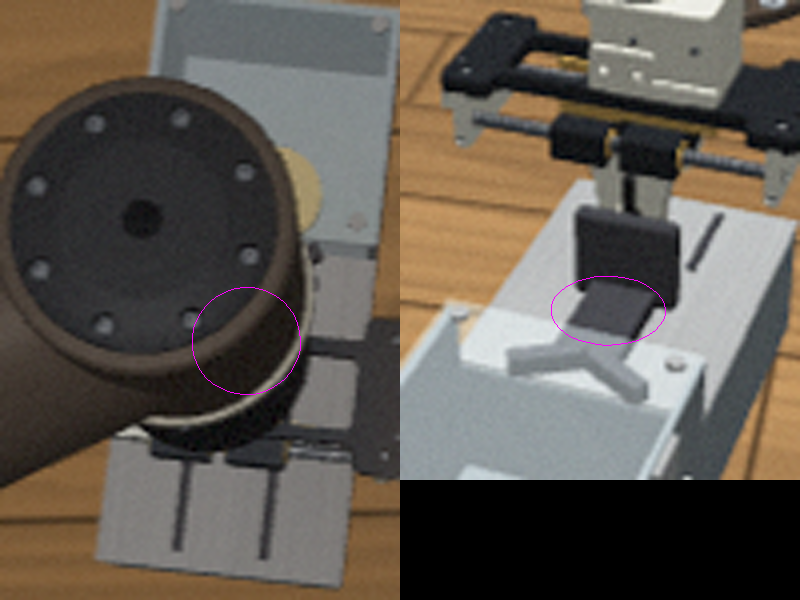

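The pusher is at its stop: the last step gave no motion and the force rose to 22 N. The V arms reach the deck edge (580,370), and the token shows in the cash box at top crop (300,190). I back off.

```bash
python3 -m creep '[[0,-0.3,0.04,0,0,0,0],[0,-0.6,0.08,0,0,0,0],[0,-0.6,0.08,0,0,0,0],[0,-0.6,0.08,0,0,0,0],[0,-0.6,0.08,0,0,0,0],[0,-0.6,0.08,0,0,0,0],[0,-0.6,0.08,0,0,0,0],[0,-0.4,0.05,0,0,0,0]]'
python3 -m creep '[[0,0,0,0.5,0,0,0],[0,0,0,1,0,0,0],[0,0,0,1,0,0,0],[0,0,0,1,0,0,0],[0,0,0,1,0,0,0],[0,0,1,0,0,0,0],[0,0,1,0,0,0,0],[0,0,1,0,0,0,0]]'
python3 -m creep '[[0,0,1,0,0,0,0],[0,0,1,0,0,0,0],[0,0,1,0,0,0,0],[0,0,1,0,0,0,0],[0,0,0,0,0,0,0],[0,0,0,0,0,0,0],[0,0,0,0,0,0,0],[0,0,0,0,0,0,0]]'
python3 v.py pics/p4.png
```

```text
time_s: 15.32
tcp_pos: [0.4694, 0.0741, 0.1085]
eef_rot: [-180.0, -0.0, -7.2]
contact_force: [-0.1, -0.1, -0.1]
gripper_width: 0.0003
gripper_force: 0.0
time_s: 15.98
tcp_pos: [0.4705, 0.15, 0.2218]
eef_rot: [-179.9, -0.1, -7.3]
contact_force: [0.2, -0.3, -0.2]
gripper_width: 0.0004
gripper_force: 0.0
time_s: 16.65
tcp_pos: [0.4698, 0.2485, 0.2207]
eef_rot: [180.0, -0.0, -7.3]
contact_force: [0.3, 0.0, -0.1]
gripper_width: 0.0006
gripper_force: 0.0
```

View pics/p4.png

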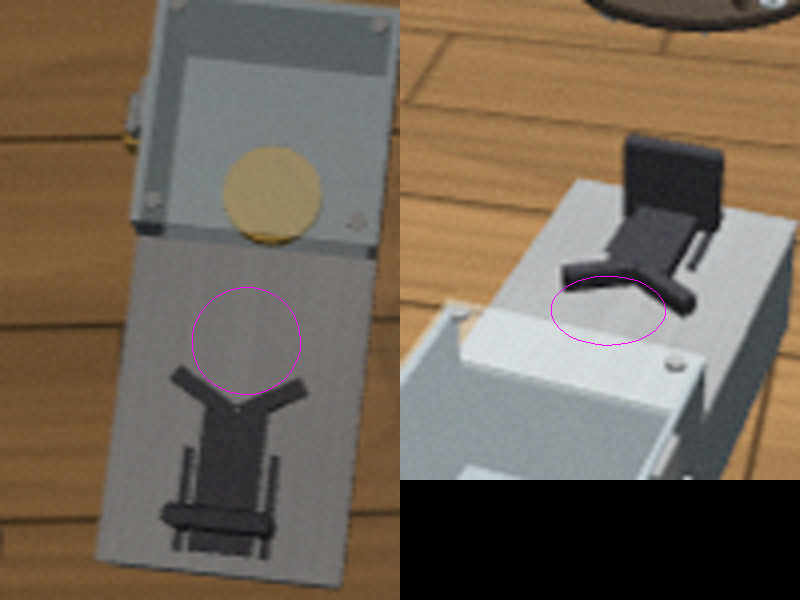

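The token rests in the cash box (top crop (272,194)), the pusher is back out exactly as before, and the arm is clear of everything.

```bash
python3 -c "
from plant import close_job
print(close_job())"
```

```text
the job is handed in; nothing more can be done
None
```

The larger token is in the cash box, the pusher went in to its stop and has sprung back out, the arm touched only the larger token and the pusher handle, and the job was handed in at about 17 s; no verdict was returned.

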